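Close the filter drawer and hold the slide viewer's shutter open

ROBOT

A 6-joint arm with a two-finger parallel gripper is mounted at the origin on the work surface. World frame = base frame: x ahead of the robot, y to its left, z up, the work surface at z = 0. Lengths are in mm, angles in rad, forces in N, time in s.
With the tool pointing down it reaches from about 400 to 925 mm from the base axis. Payload 12.5 kg.
Tool frame: the origin (TCP) lies between the finger pads; the fingertips stand 14 mm ahead of it and the grasp point (between the pads) lies 5 mm behind it; x points along the fingers, y is the direction in which the jaws open and shut, and the axes are right-handed (so a half turn about x gives the same grasp; the last joint's range is limited). The gripper opens to 95 mm and grips with 3 to 60 N. Pads are 20 mm wide; open, the fingers measure 119 mm over their backs; the gripper's body (75 mm by 180 mm) begins 59 mm behind the grasp point.
Start: joints at [1.241, 0.491, 1.559, -0, 1.092, -0.106], TCP at [138.691, 609.434, 228.661] pointing down, gripper open.
Joint ranges: [-3.1, 3.1], [-0.84, 2.19], [0.05, 2.79], [-1.13, 4.28], [0.06, 2.93], [-2.69, 2.69]. Speed limits (rad/s): [2.22, 2.22, 2.79, 3.14, 3.14, 3.14].

INTERFACE

Orientations are given as [roll, pitch, yaw] about the fixed x, y, z axes, in that order (R = Rz(yaw) Ry(pitch) Rx(roll)).
In Python, from cell import env, cams gives the robot as it stands.
- The arm moves only by the tool carry_out, never from a script. Its arguments are lists of equal length, an entry for each row: "grip": the closure, from -1 (fully open) to 1 (shut); "linear": the shift along the tool's x, y, z scaled (see below), a list of three; "turn": the turn about the tool's x scaled (see below). In form: {"grip": [grip, ...], "linear": [[tx, ty, tz], ...], "turn": [turn, ...]}. A call has 1 to 5 rows; each row shifts and turns the commanded pose from where the row before left it, along the tool's axes as they then stand; what a row does not reach is not made up. The controller multiplies each number of a shift by 0.5 m and each number of a turn by 180 degrees. A row lasts 1/10 s, in which the tool goes at most 50 mm and 8.59 degrees, less where a joint would pass 70% of its speed; a pose out of reach is approached as far as the arm can. A call with a number of a shift or a turn outside -1 to 1 is refused whole. A call with a gripper value outside its range is refused whole. The fingers move at their own pace and stop on an object; the grip force is fixed at half the most. Time passes only in rows, so rows that do not move let the fingers close. It gives the time, the measured TCP pose, the force and the opening at its end, in the units of the state.
- env.state(): the state, without advancing time (a new reading comes with each control period).
- cams.read_camera(name): name is "scene" or "top"; returns the picture (420x560x3 uint8, blue, green, red); there is no depth.
- cams.camera_info(name): a dict with "fx", "fy", "cx", "cy" (pixels), "view" (4x4, takes a point from world to camera coordinates). Camera axes: x right, y down, z forward; pixel columns grow to the right and rows downward; lengths in mm; the calibration is good to about 2 mm. A picture is of the moment at which its call begins. camera_info takes no time and is no camera call.
- env.job_done(): hands the job in, once; it reports no verdict.
The state is a dict: "t": time; "joints": joint angles; "qvel": joint speeds; "tau": joint torques, N m; "eef_pos": TCP position; "tcp_rot": TCP orientation; "ft_force": force on the tool from outside, world axes, zero at the start; "moment": the same for the moment, N m; "opening": opening from 0.0 (shut) to 1.0 (fully open).
Only numpy, scipy, OpenCV 4.12 (cv2) and the standard library are available. Lean on these libraries where they do the work, as an engineer would, in place of code of your own. Each camera call takes 0.05 s, during which the arm holds its last target. There are 200 camera calls.

TASK

Get the slide viewer lit for a reading: push its open filter drawer fully home, then take the upright knob of the spring-return shutter slide on top and pull it out until the slide's pointer stands in the gap of the index bracket. The slide springs back if released, so finish while still holding the knob there, with the drawer still home; leave the things standing around the viewer where they are.

Things in the scene. Friction and masses are not known exactly. Their poses are not given: they have to be found in the camera images.
- viewer: Slide viewer: fixed white housing, 200 (x) x 240 (y) x 100 mm high. Origin: centre of its underside, on the table. x points from its front (drawer side, facing the robot within 17 degrees) to its back, y left seen from the robot, z up. On its flat top: round window (diameter 68, 8 mm high) at x 30, y -55; guide strips 5 mm high at y 42 and 68, the shutter slide between them; scale strip at y 98.
- drawer (a joint): Filter drawer in the front of the viewer, m: 0 fully home (front panel against the housing, at a hard stop), positive = pulled out towards the front (viewer -x), at most 0.055; starts 0.025 to 0.050. It moves with about 2.5 N of friction and stays where it is left.
- drawer_front (a point): Centre of the outer face of the drawer's flat grey front panel (88 mm wide, 52 mm high, 12 mm thick, no protruding handle). Height 60 mm above the table, viewer y -55; the panel spans heights 34 to 86 mm. It moves with the drawer; at home it is at viewer x -112.
- shutter: Spring-return shutter slide on the viewer's top, with an upright round black knob (steel cap): diameter 18 mm, from 114 to 165 mm above the table. Origin: on the knob's axis, level with the viewer's top; sprung back, as at the start, it is at viewer x -10, y 55. It slides up to 70 mm towards the front (viewer -x); a spring of 80 N/m pulls it back: 2.4 N at rest, 8 N at 70 mm, plus 0.4 N friction.
- knob_mid (a point): On the knob's axis, 28 mm above its lower end (142 mm above the table): a good height to pinch it. Nothing else within 60 mm of the knob rises above 116 mm.
- pointer_tip (a point): Tip of the shutter slide's pointer: a dark steel finger, 3 mm wide along viewer x, that reaches from the slide below the knob towards viewer +y over the scale, 114 mm above the table. The tip is 45 mm from the knob's axis in viewer +y and at the same viewer x, and moves with the slide.
- index_gap (a point): Middle of the gap of the index bracket (the mark), at pointer height: a dark U-shaped bracket clamped tight on the scale strip, two upright cheeks 14 mm apart along viewer x, each 3 mm thick, 12 mm long in y, 10 mm high above the viewer's top; the pointer passes freely above them. It lies 30 to 55 mm frontwards (viewer -x) of the pointer's rest place; axes as the viewer's. Not to be moved.
- stain_bottle: Bystander: brown dropper bottle, diameter 36, 75 mm tall, standing in front of the viewer on its left. Origin: centre of its underside.
- petri_dish: Bystander: round glass dish, diameter 90, 18 mm high, at the viewer's right side. Origin: centre of its underside.
- slide_box: Bystander: flat slide box, 90 x 170 x 30 mm, at the viewer's left side. Origin: centre of its underside.
- beaker: Bystander: glass beaker, diameter 66, 85 mm tall, on the right of the table. Origin: centre of its underside.
- mug: Bystander: white mug, diameter 80, 90 mm tall, on the right of the table. Origin: centre of its underside.
- jar: Bystander: glass jar, diameter 70, 90 mm tall, on the left of the table. Origin: centre of its underside.
- brush: Bystander: small brush, 160 mm long, lying on the left of the table. Origin: near its middle, on its underside.

How it is judged:
By the outcome, as a careful person would: the job done as asked, in the order asked, and still so for the second after the job is handed in, while the arm keeps its last pose, push and grip.
It also fails if it takes over 51 s, if anything falls off the work surface, if the arm or the gripper's body presses on something with over 40 N, if the wrist force passes 120 N, or if a joint passes its speed limit or range.

## Working session

There is one attempt and no reset: what is moved stays moved. The work goes in short steps, Python scripts to look and compute and a tool call to move; the robot and the scene stay as the last step left them, time stands still between calls to the robot, and variables do not carry over. Pictures are saved under pics/ and viewed, about 8 in all and at most 12, crops included, and the job is handed in when it is done.

Besides the shell and the picture viewer there is one more tool, called after "Emit:" as name(argument=value, ...) on one line, values as JSON. carry_out: Moves the arm, as the interface text tells. Shifts and turns lie within -1 to 1; 1 stands for 0.5 m of shift or 180 degrees of turn. Its arguments: {"type":"object","properties":{"grip":{"type":"array"},"linear":{"type":"array"},"turn":{"type":"array"}},"required":["grip","linear","turn"]}

```bash
mkdir -p pics; ls; python3 - <<'E'
from cell import env,cams
import cv2,numpy as np
for n in("scene","top"):
    cv2.imwrite(f"pics/{n}0.png",cams.read_camera(n)); i=cams.camera_info(n)
    print(n,i["fx"],i["fy"],i["cx"],i["cy"],np.round(i["view"],4).tolist())
print(env.state())
E
```

```text
pics
scene 478.9773546892136 478.9773546892136 289.6474445298362 199.21560686925852 [[-0.8012, 0.5984, 0.0081, 396.6214], [0.4833, 0.6549, -0.5811, -185.8627], [-0.353, -0.4616, -0.8138, 1557.7639], [0.0, 0.0, 0.0, 1.0]]
top 465.9100160092439 465.9100160092439 285.28316661214944 200.48867965630936 [[-0.0241, -0.9994, -0.0232, 46.1009], [-0.9952, 0.0262, -0.094, 522.1711], [0.0945, 0.0209, -0.9953, 1669.0751], [0.0, 0.0, 0.0, 1.0]]
{'t': 0.1, 'joints': array([ 1.24140868e+00,  4.91461979e-01,  1.55938967e+00, -4.34465026e-05,
        1.09170736e+00, -1.05547911e-01]), 'qvel': array([-1.24962073e-03,  2.17814372e-05, -1.84228574e-03, -1.19439837e-03,
       -2.54916147e-03, -6.89017490e-04]), 'tau': array([ 1.93095409e-03, -6.13619828e+01, -2.58604485e+01,  6.93818950e-02,
        4.70787473e-02, -6.28185035e-05]), 'eef_pos': array([138.62346668, 609.22210705, 228.14295352]), 'tcp_rot': array([-1.63648833,  1.56982919, -1.86030802]), 'ft_force': array([0.97708503, 0.15448944, 0.82444098]), 'moment': array([-0.00519506, -0.02651352, -0.04472443]), 'opening': 1.004042444005252}
```

View pics/top0.png

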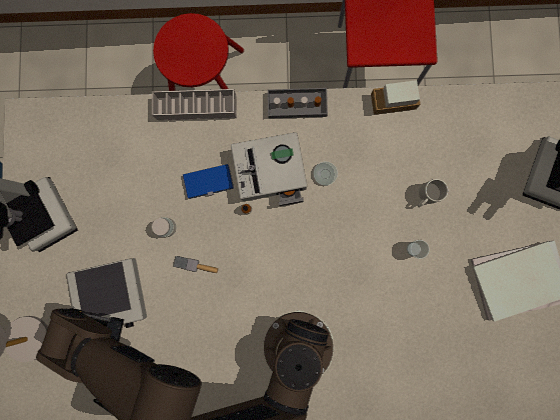

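View pics/scene0.png

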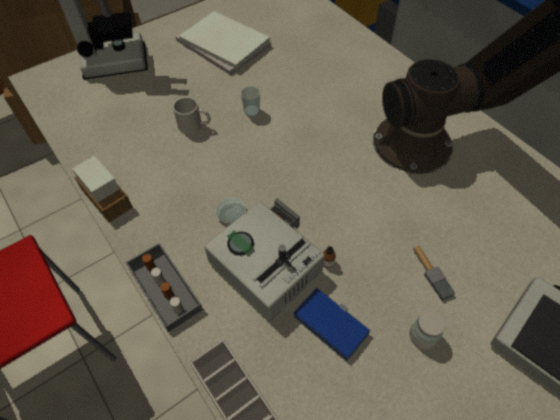

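The top picture shows the viewer at about px (233-305, 133-200), with the drawer out at (290, 199) and the bottle at (247, 209). The scene picture shows it from behind and to the left, with the knob at (283, 250). I'll enlarge both.

```bash
python3 - <<'E'
import cv2
a=cv2.imread("pics/top0.png")[125:220,225:315]; b=cv2.imread("pics/scene0.png")[190:320,195:345]
cv2.imwrite("pics/topc.png",cv2.resize(a,None,fx=6,fy=6,interpolation=cv2.INTER_CUBIC))
cv2.imwrite("pics/scenec.png",cv2.resize(b,None,fx=4.6,fy=4.6,interpolation=cv2.INTER_CUBIC))
E
```

```text
(no output)
```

View pics/topc.png

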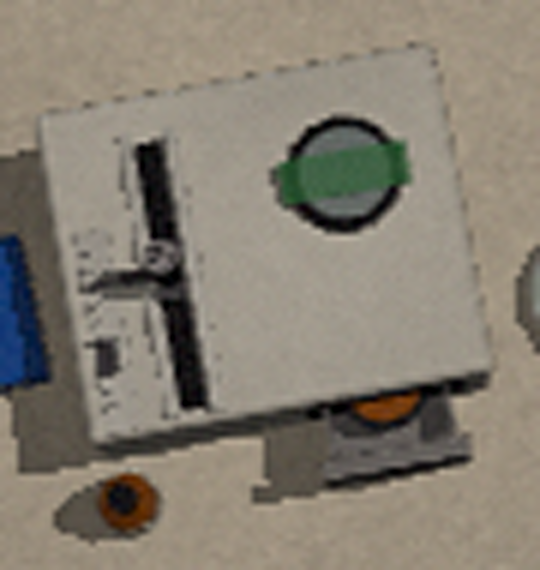

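View pics/scenec.png

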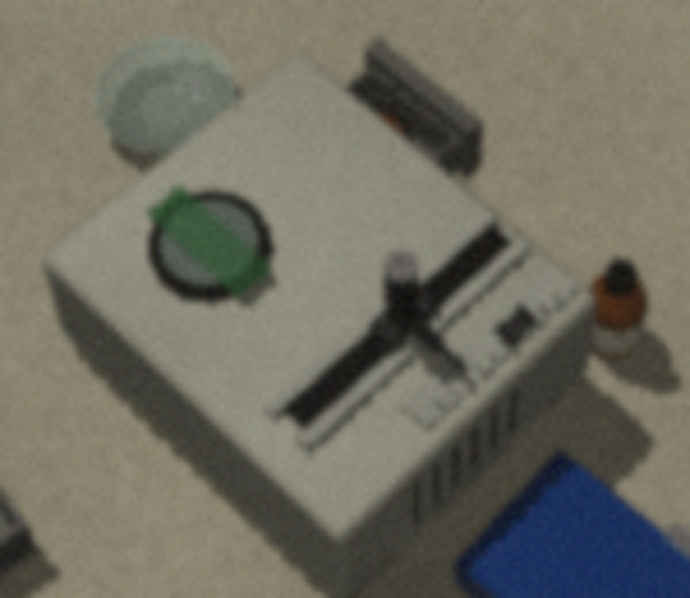

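Top crop:
- Housing corners at (42,113), (432,43), (490,372) and (95,438).
- Knob cap at (162,255), pointer tip at about (95,284) and bracket at (104,358).
- Drawer panel along (330,482)-(470,460), and bottle at (130,502).

Scene crop:
- Housing corners at (340,538), (48,262), (305,58) and (592,300).
- Knob cap at (403,262), pointer tip at (458,372) and bracket at (515,327).

```bash
cat > h.py <<'E'
from cell import env,cams
import numpy as np
from scipy.optimize import least_squares
I={n:cams.camera_info(n) for n in("top","scene")}
def proj(n,P):
    i=I[n];V=np.array(i["view"]);c=np.atleast_2d(P)@V[:3,:3].T+V[:3,3]
    return np.c_[i["fx"]*c[:,0]/c[:,2]+i["cx"],i["fy"]*c[:,1]/c[:,2]+i["cy"]]
def back(n,p,z):
    i=I[n];V=np.array(i["view"]);R=V[:3,:3];o=-R.T@V[:3,3]
    d=R.T@np.array([(p[0]-i["cx"])/i["fx"],(p[1]-i["cy"])/i["fy"],1]);return o+d*(z-o[2])/d[2]
def full(n,p):
    s,o={"top":(6,(225,125)),"scene":(4.6,(195,190))}[n]
    return (np.array(p)+.5)/s-.5+np.array(o)
def w(v,q):
    x,y,a=q;c,s=np.cos(a),np.sin(a);v=np.atleast_2d(v)
    return np.c_[x+c*v[:,0]-s*v[:,1],y+s*v[:,0]+c*v[:,1],v[:,2]]
def vf(P,q):
    x,y,a=q;c,s=np.cos(a),np.sin(a);d=P-np.array([x,y,0]);return np.array([c*d[0]+s*d[1],-s*d[0]+c*d[1],d[2]])
E
python3 - <<'E'
from h import *
np.set_printoptions(precision=2,suppress=True)
C=np.array([[100,120,100],[100,-120,100],[-100,-120,100],[-100,120,100.],[-10,55,165]])
m={"top":full("top",[(42,113),(432,43),(490,372),(95,438),(162,255)]),"scene":full("scene",[(340,538),(48,262),(305,58),(592,300),(403,258)])}
def f(q,ns): return np.concatenate([(proj(n,w(C,q))-m[n]).ravel() for n in ns])
for ns in(["top"],["scene"],["top","scene"]):
    r=least_squares(f,[750,50,0.1],args=(ns,));print(ns,r.x,np.degrees(r.x[2]),r.fun)
    q=r.x
    for n,pts in {"top":dict(knob=(162,255,165),tip=(95,284,114),mark=(104,358,106),dl=(330,482,86),dr=(470,460,86),bottle=(130,502,60)),"scene":dict(knob=(403,258,165),tip=(458,372,114),mark=(515,327,106),dl=(483,122,86),dr=(375,40,86))}.items():
        for k,p in pts.items():
            P=back(n,full(n,p[:2]),p[2]);print("  ",n,k,P,vf(P,q))
print(w([[-10,55,142],[-112,-55,60]],q))
E
```

```text
['top'] [643.61  86.75   0.15] 8.318561236399745 [-1.2  -0.56  0.89 -0.53  1.05  0.18 -1.02  0.9   0.25 -0.03]
   top knob [625.69 140.57 165.  ] [ -9.95  55.85 165.  ]
   top tip [618.47 184.42 114.  ] [-10.75 100.28 114.  ]
   top mark [576.23 180.78 106.  ] [-53.07 102.79 106.  ]
   top dl [502.34  51.97  86.  ] [-144.82  -13.98   86.  ]
   top dr [513.08 -30.05  86.  ] [-146.05  -96.68   86.  ]
   top bottle [495.76 171.89  60.  ] [-133.98  105.63   60.  ]
   scene knob [622.89 139.39 165.  ] [-12.9   55.09 165.  ]
   scene tip [623.14 188.25 114.  ] [ -5.57 103.39 114.  ]
   scene mark [579.8  181.86 106.  ] [-49.38 103.34 106.  ]
   scene dl [504.96  56.7   86.  ] [-141.55   -9.67   86.  ]
   scene dr [521.17 -28.3   86.  ] [-137.8   -96.12   86.  ]
['scene'] [644.5   91.14   0.15] 8.863091401402045 [ 0.29  1.48 -2.3  -1.43 -0.89 -2.77  2.77 -0.54  0.02  2.05]
   top knob [625.69 140.57 165.  ] [-10.98  51.74 165.  ]
   top tip [618.47 184.42 114.  ] [-11.35  96.18 114.  ]
   top mark [576.23 180.78 106.  ] [-53.65  99.09 106.  ]
   top dl [502.34  51.97  86.  ] [-146.5  -16.8 
[... 612 characters left out ...]
   top knob [625.69 140.57 165.  ] [-10.48  53.31 165.  ]
   top tip [618.47 184.42 114.  ] [-11.01  97.74 114.  ]
   top mark [576.23 180.78 106.  ] [-53.31 100.5  106.  ]
   top dl [502.34  51.97  86.  ] [-145.77  -15.71   86.  ]
   top dr [513.08 -30.05  86.  ] [-147.5  -98.4   86. ]
   top bottle [495.76 171.89  60.  ] [-134.21  103.83   60.  ]
   scene knob [622.89 139.39 165.  ] [-13.42  52.56 165.  ]
   scene tip [623.14 188.25 114.  ] [ -5.81 100.82 114.  ]
   scene mark [579.8  181.86 106.  ] [-49.62 101.03 106.  ]
   scene dl [504.96  56.7   86.  ] [-142.46  -11.42   86.  ]
   scene dr [521.17 -28.3   86.  ] [-139.24  -97.89   86.  ]
[[625.9  142.32 142.  ]
 [541.64  18.21  60.  ]]
```

```bash
cat >> h.py <<'E'
from scipy.spatial.transform import Rotation as Ro
Q=(643.9,87.8,np.radians(8.5))
def Rt(): return Ro.from_euler("xyz",env.state()["tcp_rot"]).as_matrix()
def go(P,yaw=None):
    "tool-frame shift (scaled) to world P; turn so that jaws (tool y) lie at world yaw (mod 180)"
    s=env.state();R=Rt();d=R.T@(np.array(P)-s["eef_pos"])
    print("pos",s["eef_pos"].round(1),"jaw yaw",np.degrees(np.arctan2(R[1,1],R[0,1])).round(2),"lin",(d/500).round(4),"mm",np.linalg.norm(d).round(1))
    if yaw is not None:
        # tool x is down: + turn lowers world yaw
        e=(np.degrees(np.arctan2(R[1,1],R[0,1]))-yaw+90)%180-90;print("turn",round(e,2),"/180=",round(e/180,4))
E
python3 - <<'E'
from h import *
np.set_printoptions(precision=4,suppress=True)
print(Rt())
P=w([[-178,-55,228],[-178,-55,64]],Q);print(P)
go([400,300,228],98.5); go(P[0],98.5)
E
```

```text
[[-0.0003  0.222   0.9751]
 [-0.0009  0.9751 -0.222 ]
 [-1.     -0.001  -0.0001]]
[[475.9847   7.0941 228.    ]
 [475.9847   7.0941  64.    ]]
pos [138.6 609.2 228.1] jaw yaw 77.18 lin [ 0.0007 -0.487   0.647 ] mm 404.9
turn -21.32 /180= -0.1185
pos [138.6 609.2 228.1] jaw yaw 77.18 lin [ 0.0012 -1.0245  0.9252] mm 690.2
turn -21.32 /180= -0.1185
```

Emit:
carry_out(grip=[1, 1, 1, 1, 1], linear=[[0, -0.049, 0.065], [0, -0.049, 0.065], [0, -0.049, 0.065], [0, -0.049, 0.065], [0, -0.049, 0.065]], turn=[0, 0, 0, 0, 0])

```text
t: 0.6
eef_pos: [270.6, 452.5, 228.5]
tcp_rot: [-1.977, 1.571, -2.201]
ft_force: [0.6, 0.4, -0.2]
opening: 0.637
```

Emit:
carry_out(grip=[1, 1, 1, 1, 1], linear=[[0, -0.049, 0.065], [0, -0.049, 0.065], [0, -0.049, 0.065], [0, -0.049, 0.065], [0, -0.049, 0.065]], turn=[0, 0, 0, 0, 0])

```text
t: 1.1
eef_pos: [402.0, 297.0, 228.5]
tcp_rot: [-2.839, 1.571, -3.063]
ft_force: [-0.0, 0.5, 0.8]
opening: 0.218
```

Emit:
carry_out(grip=[1, 1, 1, 1], linear=[[0, 0, 0], [0, 0, 0], [0, 0, 0], [0, 0, 0]], turn=[-0.04, -0.04, -0.0385, 0])

```text
t: 1.5
eef_pos: [401.2, 298.2, 228.5]
tcp_rot: [-2.896, 1.57, -2.746]
ft_force: [-0.3, -0.4, 0.4]
opening: 0.005
```

```bash
python3 -c "
from h import *
print(env.state()['t'],env.state()['opening']);go(w([[-178,-55,228]],Q)[0],98.5)"
```

```text
1.5 0.005105517990751468
pos [401.2 298.2 228.5] jaw yaw 98.59 lin [ 0.001  -0.5981  0.0609] mm 300.6
turn 0.09 /180= 0.0005
```

Emit:
carry_out(grip=[1, 1, 1, 1, 1], linear=[[0, -0.075, 0.0076], [0, -0.075, 0.0076], [0, -0.075, 0.0076], [0, -0.075, 0.0076], [0, -0.075, 0.0076]], turn=[0, 0, 0, 0, 0])

```text
t: 2.0
eef_pos: [447.8, 114.5, 228.6]
tcp_rot: [1.88, 1.571, 2.025]
ft_force: [1.1, -0.0, -0.5]
opening: 0.001
```

Emit:
carry_out(grip=[1, 1, 1, 1, 1], linear=[[0, -0.075, 0.0076], [0, -0.075, 0.0076], [0, -0.075, 0.0076], [0, 0, 0], [0, 0, 0]], turn=[0, 0, 0, 0, 0])

```text
t: 2.5
eef_pos: [475.5, 5.8, 228.4]
tcp_rot: [2.471, 1.57, 2.615]
ft_force: [-0.0, 0.9, -0.0]
opening: 0.003
```

Emit:
carry_out(grip=[1, 1, 1, 1, 1], linear=[[0.08, 0, 0], [0.08, 0, 0], [0.08, 0, 0], [0.088, 0, 0], [0, 0, 0]], turn=[0, 0, 0, 0, 0])

```text
t: 3.0
eef_pos: [473.1, 7.6, 60.8]
tcp_rot: [2.851, 1.562, 2.999]
ft_force: [0.1, 0.9, 1.0]
opening: 0.002
```

```bash
python3 -c "
from h import *
import cv2
s=env.state();print(s['t'],s['ft_force'],vf(s['eef_pos'],Q));go(w([[-122,-55,64]],Q)[0],98.5)
a=cams.read_camera('top')[125:220,225:315];cv2.imwrite('pics/t1.png',cv2.resize(a,None,fx=6,fy=6,interpolation=cv2.INTER_CUBIC))"
```

```text
3.0 [0.08215749 0.94367613 0.96705107] [-180.73178346  -54.06678298   60.7894123 ]
pos [473.1   7.6  60.8] jaw yaw 98.49 lin [-0.0074 -0.0018  0.1174] mm 58.8
turn -0.01 /180= -0.0
```

View pics/t1.png

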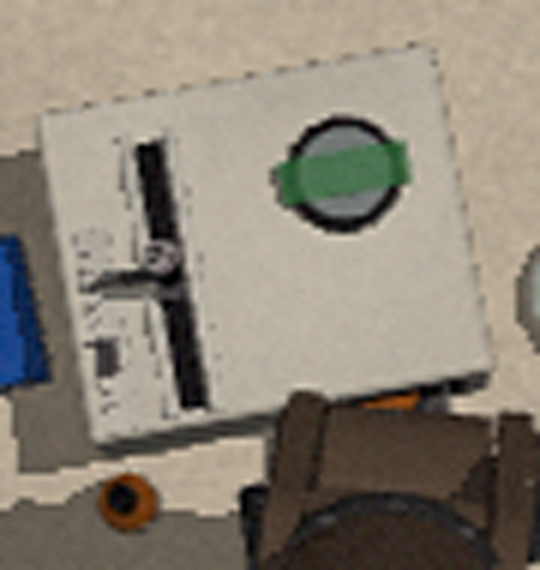

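The gripper stands in front of the drawer at about px (270-540, 390), and the bottle at (130,502) is clear. Next I push forward along tool z.

Emit:
carry_out(grip=[1, 1, 1, 1, 1], linear=[[0, 0, 0.02], [0, 0, 0.02], [0, 0, 0.016], [0, 0, 0.016], [0, 0, 0]], turn=[0, 0, 0, 0, 0])

```text
t: 3.55
eef_pos: [512.6, 11.7, 65.3]
tcp_rot: [-0.205, 1.569, -0.056]
ft_force: [0.7, -0.6, -0.5]
opening: 0.007
```

Emit:
carry_out(grip=[1, 1, 1, 1, 1], linear=[[0, 0, 0.008], [0, 0, 0.008], [0, 0, 0.008], [0, 0, 0.008], [0, 0, 0]], turn=[0, 0, 0, 0, 0])

```text
t: 4.05
eef_pos: [527.7, 14.0, 64.5]
tcp_rot: [-0.074, 1.57, 0.075]
ft_force: [0.8, -0.7, 0.4]
opening: 0.003
```

```bash
python3 -c "
from h import *
s=env.state();print(s['t'],s['ft_force'],vf(s['eef_pos'],Q));go(w([[-122,-55,64]],Q)[0],98.5)"
```

```text
4.05 [ 0.82116762 -0.65653554  0.3588745 ] [-125.81008468  -55.85792346   64.5449456 ]
pos [527.7  14.   64.5] jaw yaw 98.51 lin [0.0011 0.0017 0.0076] mm 3.9
turn 0.01 /180= 0.0
```

Emit:
carry_out(grip=[1, 1, 1], linear=[[0, 0, 0.004], [0, 0, 0.004], [0, 0, 0.004]], turn=[0, 0, 0])

```text
t: 4.35
eef_pos: [531.1, 14.6, 64.4]
tcp_rot: [3.009, 1.566, -3.125]
ft_force: [-18.0, -8.5, 14.1]
opening: 0.005
```

Emit:
carry_out(grip=[1, 1], linear=[[0, 0, 0.004], [0, 0, 0.004]], turn=[0, 0])

```text
t: 4.55
eef_pos: [531.1, 14.7, 64.4]
tcp_rot: [3.018, 1.557, -3.116]
ft_force: [-38.0, -15.6, 27.6]
opening: 0.003
```

```bash
python3 -c "
from h import *
import cv2
s=env.state();print(s['t'],s['ft_force'],vf(s['eef_pos'],Q))
a=cams.read_camera('scene')[190:260,240:340];cv2.imwrite('pics/s1.png',cv2.resize(a,None,fx=7,fy=7,interpolation=cv2.INTER_CUBIC))"
```

```text
4.55 [-37.99828326 -15.56228303  27.60503953] [-122.32882769  -55.58726741   64.38038922]
```

View pics/s1.png

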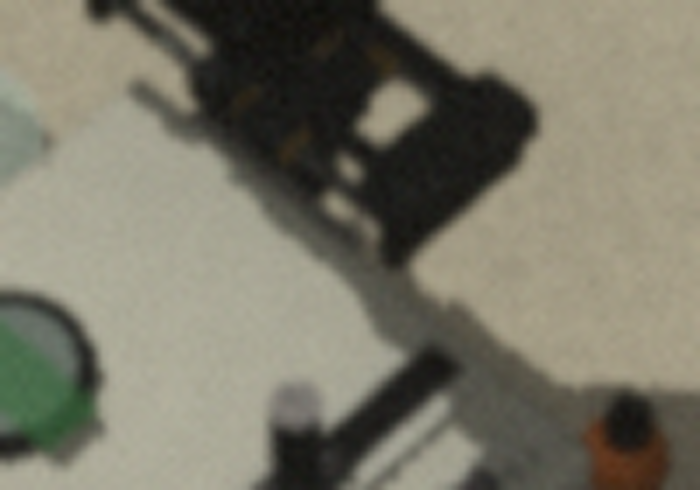

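The drawer is home. The TCP stopped at viewer x -122.3, which is -112 minus half of the 20 mm finger, and the contact force rose there. I'll back off and rise.

Emit:
carry_out(grip=[1, 1, 1, 1, 1], linear=[[0, 0, -0.008], [0, 0, -0.03], [0, 0, -0.05], [0, 0, 0], [-0.08, 0, 0]], turn=[0, 0, 0, 0, 0])

```text
t: 5.1
eef_pos: [492.3, 8.9, 102.0]
tcp_rot: [2.857, 1.565, 3.005]
ft_force: [0.6, 0.2, 1.9]
opening: -0.004
```

Emit:
carry_out(grip=[-1, -1, -1, -1, -1], linear=[[-0.09, 0, 0], [-0.09, 0, 0], [-0.09, 0, 0], [-0.04, 0, 0], [0, 0, 0]], turn=[0, 0, 0, 0, 0])

```text
t: 5.6
eef_pos: [495.1, 8.8, 262.8]
tcp_rot: [-0.241, 1.564, -0.093]
ft_force: [0.2, 0.1, -0.8]
opening: 0.369
```

```bash
python3 -c "
from h import *
import cv2
s=env.state();print(s['t'],s['ft_force'],s['joints'].round(2),vf(s['eef_pos'],Q));go([625.5,140.8,250],8.5)
for n in ('top','scene'): cv2.imwrite(f'pics/{n}2.png',cams.read_camera(n))
a=cv2.imread('pics/scene2.png')[195:290,240:340];b=cv2.imread('pics/scene0.png')[195:290,240:340]
cv2.imwrite('pics/s2.png',cv2.resize(cv2.hconcat([b,a]),None,fx=4,fy=4,interpolation=cv2.INTER_CUBIC))"
```

```text
5.6 [ 0.22939769  0.14794104 -0.83220887] [-0.12  0.27  1.83  0.    1.04 -1.84] [-158.82620318  -56.11894068  262.84618404]
pos [495.1   8.8 262.8] jaw yaw 98.51 lin [0.0273 0.2225 0.2968] mm 186.0
turn -89.99 /180= -0.5
```

View pics/s2.png

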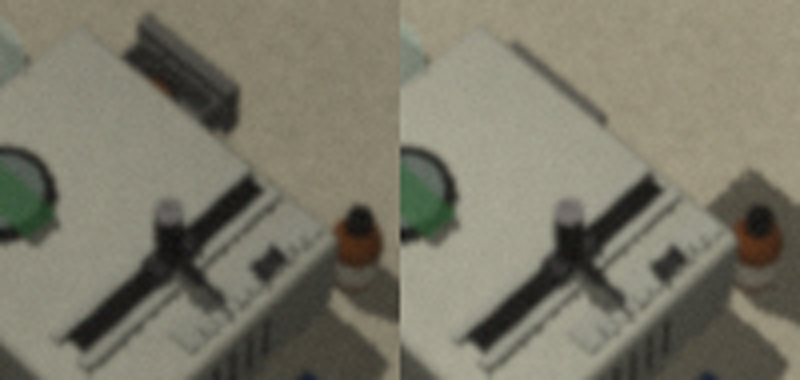

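The right half shows the drawer home, with only the panel's thickness at (560,85). The bystanders haven't moved. Next I go above the knob and turn so the jaws lie along viewer x.

Emit:
carry_out(grip=[-1, -1, -1, -1, -1], linear=[[0, 0.0556, 0.0742], [0, 0.0556, 0.0742], [0, 0.0556, 0.0742], [0, 0.0556, 0.0742], [0, 0, 0]], turn=[0, 0, 0, 0, 0])

```text
t: 6.2
eef_pos: [626.0, 144.1, 256.3]
tcp_rot: [2.839, 1.568, 2.991]
ft_force: [-0.8, -0.2, -1.2]
opening: 0.874
```

Emit:
carry_out(grip=[-1, -1, -1, -1, -1], linear=[[0, 0, 0], [0, 0, 0], [0, 0, 0], [0, 0, 0], [0, 0, 0]], turn=[0.045, 0.045, 0.045, 0.045, 0.045])

```text
t: 6.7
eef_pos: [623.3, 140.4, 257.7]
tcp_rot: [-2.479, 1.568, -3.044]
ft_force: [0.7, -0.7, 0.1]
opening: 1.002
```

Emit:
carry_out(grip=[-1, -1, -1, -1, -1], linear=[[0, 0, 0], [0, 0, 0], [0, 0, 0], [0, 0, 0], [0, 0, 0]], turn=[0.045, 0.045, 0.045, 0.045, 0.045])

```text
t: 7.2
eef_pos: [623.3, 140.4, 257.8]
tcp_rot: [-1.76, 1.568, -3.031]
ft_force: [0.7, -0.0, 0.3]
opening: 1.002
```

Emit:
carry_out(grip=[-1, -1, -1], linear=[[0, 0, 0], [0, 0, 0], [0, 0, 0]], turn=[0.045, 0.005, 0])

```text
t: 7.5
eef_pos: [623.5, 140.5, 258.5]
tcp_rot: [-1.64, 1.569, -3.06]
ft_force: [0.6, -0.0, -0.9]
opening: 1.001
```

```bash
python3 -c "
from h import *
s=env.state();print(s['t'],s['opening'],s['joints'].round(2),vf(s['eef_pos'],Q));go([625.0,140.8,137],8.5)"
```

```text
7.5 1.0005280007398347 [ 0.12  0.49  1.48  0.    1.17 -0.03] [-12.36142514  55.16354298 258.49649774]
pos [623.5 140.5 258.5] jaw yaw 8.68 lin [ 2.43e-01  3.40e-03 -1.00e-04] mm 121.5
turn 0.18 /180= 0.001
```

Emit:
carry_out(grip=[-1, -1, -1, -1, -1], linear=[[0.061, 0.003, 0], [0.061, 0, 0], [0.061, 0, 0], [0.06, 0, 0], [0, 0, 0]], turn=[0.001, 0, 0, 0, 0])

```text
t: 8.0
eef_pos: [623.4, 140.7, 134.1]
tcp_rot: [-1.608, 1.564, -3.031]
ft_force: [0.0, -0.2, -0.5]
opening: 1.0
```

```bash
python3 -c "
from h import *
import cv2
s=env.state();print(s['t'],s['ft_force'],vf(s['eef_pos'],Q))
a=cams.read_camera('scene')[190:285,235:335];b=cams.read_camera('top')[125:220,220:320]
cv2.imwrite('pics/s3.png',cv2.resize(cv2.hconcat([b,a]),None,fx=4,fy=4,interpolation=cv2.INTER_CUBIC))"
```

```text
8.0 [ 0.01113149 -0.15543339 -0.50962286] [-12.46970698  55.31324619 134.09559063]
```

View pics/s3.png

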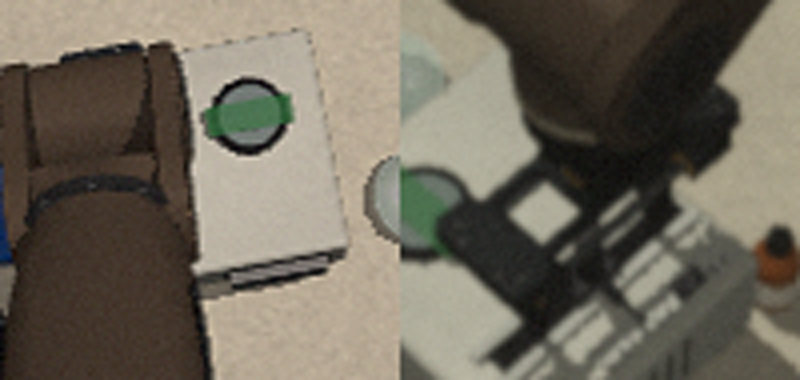

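The scene half shows the knob between the open fingers at about (580,270), the pointer at (635,290) and the bracket at (690,280). The arm hides the slide from the top camera. I'll close the gripper.

Emit:
carry_out(grip=[1, 1, 1, 1, 1], linear=[[0, 0, 0], [0, 0, 0], [0, 0, 0], [0, 0, 0], [0, 0, 0]], turn=[0, 0, 0, 0, 0])

```text
t: 8.6
eef_pos: [625.3, 141.1, 138.5]
tcp_rot: [1.718, 1.57, 0.293]
ft_force: [-0.8, -1.0, -0.3]
opening: 0.635
```

Emit:
carry_out(grip=[1, 1, 1, 1, 1], linear=[[0, 0, 0], [0, 0, 0], [0, 0, 0], [0, 0, 0], [0, 0, 0]], turn=[0, 0, 0, 0, 0])

```text
t: 9.1
eef_pos: [625.3, 141.0, 138.1]
tcp_rot: [2.965, 1.571, 1.539]
ft_force: [-0.7, -0.2, -0.2]
opening: 0.217
```

Emit:
carry_out(grip=[1, 1, 1, 1], linear=[[0, 0, 0], [0, 0, 0], [0, 0, 0], [0, 0, 0]], turn=[0, 0, 0, 0])

```text
t: 9.5
eef_pos: [625.5, 141.1, 138.1]
tcp_rot: [1.693, 1.57, 0.268]
ft_force: [3.0, 0.0, -2.0]
opening: 0.189
```

```bash
python3 -c "
from h import *
s=env.state();print(s['t'],s['opening'],s['ft_force'],vf(s['eef_pos'],Q))
go([625,140.8,137],8.5)"
```

```text
9.5 0.18932361365020228 [ 3.01699724  0.02026261 -2.00613258] [-10.36941176  55.3946297  138.12516091]
pos [625.5 141.1 138.1] jaw yaw 8.33 lin [ 0.0022 -0.001   0.0004] mm 1.2
turn -0.17 /180= -0.001
```

Emit:
carry_out(grip=[1, 1, 1, 1, 1], linear=[[0, -0.016, 0], [0, -0.02, 0], [0, -0.02, 0], [0, -0.02, 0], [0, -0.008, 0]], turn=[0, 0, 0, 0, 0])

```text
t: 10.0
eef_pos: [582.8, 134.3, 138.1]
tcp_rot: [0.767, 1.57, -0.659]
ft_force: [8.1, -1.6, -5.8]
opening: 0.186
```

Emit:
carry_out(grip=[1, 1, 1], linear=[[0, 0, 0], [0, 0, 0], [0, 0, 0]], turn=[0, 0, 0])

```text
t: 10.3
eef_pos: [583.4, 134.4, 138.1]
tcp_rot: [0.906, 1.57, -0.519]
ft_force: [6.2, -2.7, -3.3]
opening: 0.186
```

```bash
python3 -c "
from h import *
import cv2
s=env.state();print(s['t'],s['opening'],s['ft_force'],vf(s['eef_pos'],Q))
a=np.mean([cams.read_camera('scene') for _ in range(6)],0).astype(np.uint8)
cv2.imwrite('pics/scene4.png',a)
cv2.imwrite('pics/s4.png',cv2.resize(a[235:285,270:330],None,fx=12,fy=12,interpolation=cv2.INTER_CUBIC))"
```

```text
10.3 0.18584061623392018 [ 6.20504212 -2.6884107  -3.3496351 ] [-52.91882833  55.07221431 138.14494489]
```

View pics/s4.png

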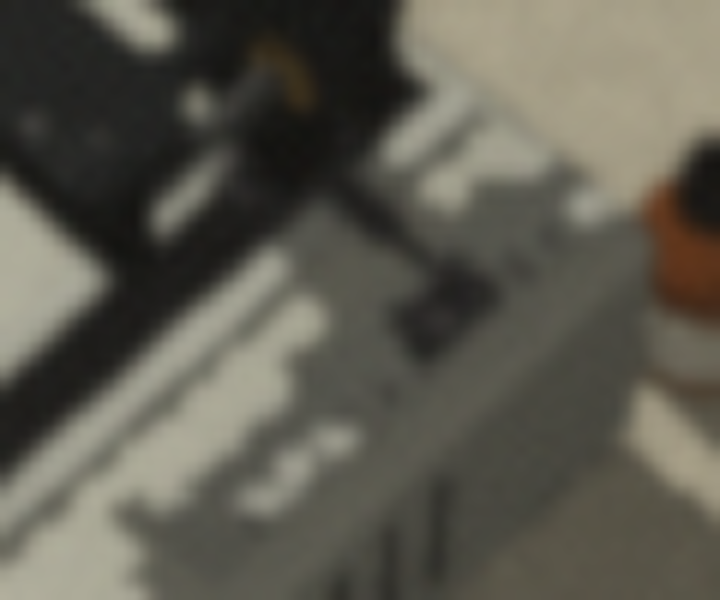

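```bash
python3 - <<'E'
from h import *
import cv2
from itertools import product
def hull(n,x,y,z,col,im,off,sc,sh):
    P=np.array(list(product(x,y,z)),float);p=(proj(n,w(P,Q))+sh-off+.5)*sc-.5
    cv2.polylines(im,[cv2.convexHull(p.astype(np.float32)).astype(np.int32)],True,col,1,cv2.LINE_AA)
def dr(f,n,off,size,px,sh):
    sc=8;im=cv2.imread(f"pics/{f}.png")[off[1]:off[1]+size[1],off[0]:off[0]+size[0]]
    im=cv2.convertScaleAbs(cv2.resize(im,None,fx=sc,fy=sc,interpolation=cv2.INTER_CUBIC),alpha=1.5)
    o=np.array(off)
    hull(n,(px-1.5,px+1.5),(64,100),(113,115),(0,0,255),im,o,sc,sh)
    for s in(-8.5,8.5): hull(n,(-52.5+s-1.5,-52.5+s+1.5),(92,104),(100,110),(0,255,0),im,o,sc,sh)
    hull(n,(-100,100),(-120,120),(100,100),(255,0,0),im,o,sc,sh)
    return im
A=[dr("scene0","scene",(270,240),(50,36),-10,np.array([0,0.])),dr("scene4","scene",(270,240),(50,36),-52.5,np.array([0,0.])),dr("top0","top",(225,160),(50,36),-10,np.array([0,0.]))]
A.append(np.zeros_like(A[0]))
cv2.imwrite("pics/ov.png",cv2.vconcat([cv2.hconcat(A[:2]),cv2.hconcat(A[2:])]))
E
```

```text
(no output)
```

View pics/ov.png

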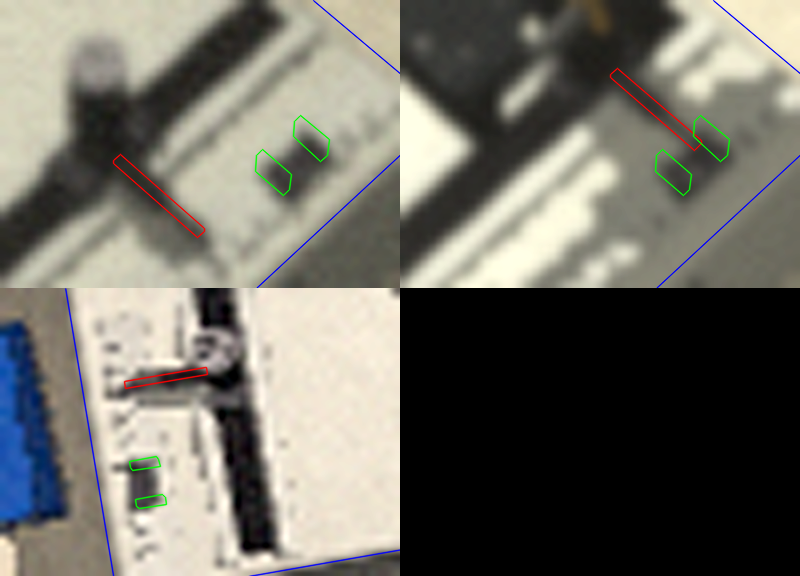

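The overlay model agrees with both views to about 1 px. For the fine offset I'll take numeric darkness profiles of the pointer and bracket along viewer x.

```bash
python3 - <<'E'
from h import *
import cv2
xs=np.arange(-76,-28,2.)
def prof(f,n,ys,z,xs):
    g=cv2.cvtColor(cv2.imread(f"pics/{f}.png"),cv2.COLOR_BGR2GRAY).astype(np.float32);a=[]
    for y in ys:
        p=proj(n,w(np.c_[xs,0*xs+y,0*xs+z],Q)).astype(np.float32)
        a.append(cv2.remap(g,p[None,:,0],p[None,:,1],cv2.INTER_CUBIC)[0])
    return np.mean(a,0).round().astype(int)
print("x       ",xs.astype(int).tolist())
for y in (78,82,86,90,94,98,102,106): print("sc4 y",y,"z114",prof("scene4","scene",[y],114,xs).tolist())
for z in(100,105,110):
  print("sc4 br z",z,prof("scene4","scene",np.arange(94,103,2),z,xs).tolist())
  print("sc0 br z",z,prof("scene0","scene",np.arange(94,103,2),z,xs).tolist())
  print("top br z",z,prof("top0","top",np.arange(94,103,2),z,xs).tolist())
xr=xs+42.
print("x",xr.astype(int).tolist())
for y in(78,86,94): print("sc0 ptr",prof("scene0","scene",[y],114,xr).tolist()); print("top ptr",prof("top0","top",[y],114,xr).tolist())
E
```

```text
x        [-76, -74, -72, -70, -68, -66, -64, -62, -60, -58, -56, -54, -52, -50, -48, -46, -44, -42, -40, -38, -36, -34, -32, -30]
sc4 y 78 z114 [101, 103, 108, 110, 108, 101, 88, 83, 75, 66, 50, 37, 32, 39, 58, 73, 80, 82, 83, 81, 82, 83, 90, 100]
sc4 y 82 z114 [132, 130, 135, 144, 147, 143, 125, 105, 86, 73, 54, 39, 35, 42, 58, 73, 83, 86, 87, 86, 86, 86, 93, 108]
sc4 y 86 z114 [152, 149, 151, 157, 157, 151, 129, 109, 89, 82, 66, 51, 44, 53, 69, 80, 85, 86, 87, 87, 87, 88, 95, 114]
sc4 y 90 z114 [123, 110, 103, 116, 122, 123, 110, 96, 84, 83, 72, 58, 52, 63, 78, 84, 86, 85, 85, 85, 86, 86, 88, 96]
sc4 y 94 z114 [91, 87, 83, 87, 86, 86, 85, 85, 81, 79, 71, 59, 53, 64, 78, 82, 83, 82, 80, 82, 85, 87, 85, 86]
sc4 y 98 z114 [83, 84, 84, 84, 84, 84, 84, 81, 73, 62, 51, 46, 45, 53, 60, 63, 61, 56, 55, 61, 72, 80, 83, 83]
sc4 y 102 z114 [86, 84, 85, 85, 84, 84, 84, 82, 73, 61, 45, 37, 34, 34, 36, 41, 42, 41, 40, 46, 61, 76, 84, 84]
sc4 y 106 z114 [77, 77, 82, 84, 79, 73, 72, 74, 68, 54, 41, 40, 37, 36, 41, 48, 49, 44, 38, 37, 48, 65, 80, 85]
sc4 br z 100 [84, 82, 80, 79, 78, 71, 58, 45, 39
[... 1134 characters left out ...]
[87, 90, 92, 91, 87, 87, 90, 92, 91, 84, 63, 41, 32, 30, 38, 51, 60, 71, 84, 90, 90, 92, 91, 93]
top ptr [150, 151, 152, 160, 164, 126, 84, 88, 90, 69, 40, 23, 18, 41, 111, 169, 158, 144, 147, 151, 153, 154, 155, 156]
sc0 ptr [136, 136, 134, 137, 136, 134, 133, 136, 135, 131, 108, 80, 48, 42, 49, 61, 69, 72, 83, 105, 126, 135, 137, 137]
top ptr [130, 147, 155, 151, 159, 150, 107, 77, 87, 80, 62, 47, 47, 56, 89, 136, 163, 152, 148, 152, 157, 155, 141, 128]
sc0 ptr [133, 133, 131, 133, 134, 133, 133, 132, 131, 128, 112, 87, 60, 50, 57, 66, 67, 68, 75, 90, 112, 129, 134, 134]
top ptr [149, 151, 151, 147, 146, 159, 141, 92, 75, 89, 64, 39, 49, 70, 84, 120, 143, 147, 141, 143, 146, 145, 142, 141]
```

The pointer stands at viewer x about -52.2. The bracket centre is at about -51.3 from the scene camera, and the top camera puts the offset at about 41.5 mm. The slide has moved about 42.5 mm, so I'll ease it back 1 mm and check everything.

Emit:
carry_out(grip=[1, 1, 1, 1, 1], linear=[[0, 0.002, 0], [0, 0, 0], [0, 0, 0], [0, 0, 0], [0, 0, 0]], turn=[0, 0, 0, 0, 0])

```text
t: 11.1
eef_pos: [584.6, 134.6, 138.2]
tcp_rot: [1.09, 1.57, -0.335]
ft_force: [6.1, -2.4, -3.2]
opening: 0.183
```

Emit:
carry_out(grip=[1, 1, 1, 1, 1], linear=[[0, 0, 0], [0, 0, 0], [0, 0, 0], [0, 0, 0], [0, 0, 0]], turn=[0, 0, 0, 0, 0])

```text
t: 11.6
eef_pos: [584.6, 134.6, 138.1]
tcp_rot: [1.109, 1.57, -0.317]
ft_force: [7.4, -1.8, -5.2]
opening: 0.186
```

```bash
python3 - <<'E'
from h import *
import cv2
s=env.state();print(s['t'],s['opening'],s['ft_force'],vf(s['eef_pos'],Q))
a=np.mean([cams.read_camera('scene') for _ in range(4)],0).astype(np.uint8);t=cams.read_camera('top')
g=cv2.cvtColor(a,cv2.COLOR_BGR2GRAY).astype(np.float32);xs=np.arange(-60,-42,1.)
p=np.mean([cv2.remap(g,*[q[None,:,k] for k in(0,1)],cv2.INTER_CUBIC)[0] for y in(82,86,90,94) for q in[proj("scene",w(np.c_[xs,0*xs+y,0*xs+114],Q)).astype(np.float32)]],0)
print("pointer min at",xs[p.argmin()],p.round().tolist())
cv2.imwrite('pics/fin.png',cv2.hconcat([cv2.resize(t[110:280,130:330],(400,340)),cv2.resize(a[190:360,195:395],(400,340))]))
E
```

```text
11.6 0.18589270246343453 [ 7.35789377 -1.81088958 -5.20099655] [-51.75977363  55.10165398 138.14347455]
pointer min at -51.0 [91.0, 87.0, 83.0, 77.0, 70.0, 65.0, 58.0, 51.0, 47.0, 47.0, 50.0, 57.0, 65.0, 72.0, 77.0, 82.0, 84.0, 84.0]
```

View pics/fin.png

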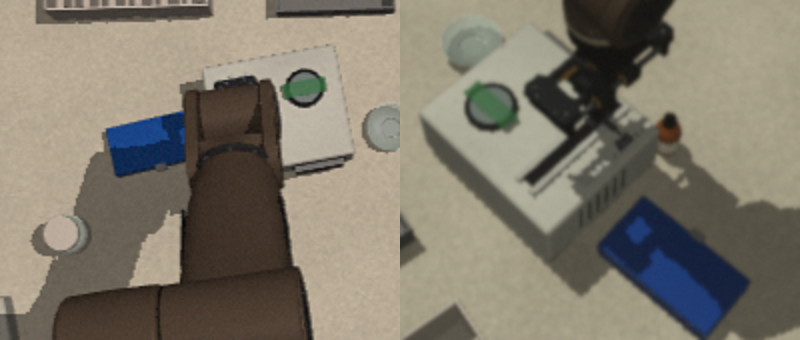

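The picture shows the drawer home (left half, (320,165)), the knob held, and the bottle, box, dish and jar where they stood. The pointer is at about -51.3, matching the bracket centre. I'm handing in the job.

```bash
python3 -c "
from cell import env
print(env.job_done())"
```

```text
the job is handed in; nothing more can be done
None
```

I pushed the drawer home, then pinched the shutter knob and pulled the slide out about 41.4 mm. I handed the job in at about 12 s, still gripping the knob.

**Drawer:** The fingers met the hard stop at viewer x -122.3 mm, where a home drawer should stop them. Later pictures still show it home. Pressing on the stop briefly raised the wrist force to about 50 N, with 38 N of that along x. This was fingertip contact, and I backed off at once.

**Pointer:** In the last scene picture it stood at viewer x of about -51.3 mm, and the bracket's centre measured -51.3 mm. The top camera put the bracket 41.5 mm from the rest position, which agrees. My first rough scene estimate was 43.8 mm, but the pointer's shadow probably skewed it. All estimates are well within the 5.5 mm clearance. At the end the arm hid the pointer from the top camera, so the final check rests on the scene view and the arm's own position.

**Grip:** The opening was about 17.7 mm on the 18 mm knob, and the pull was steady at about 6–7 N, as the spring should give.

**Bystanders:** The bottle, dish, slide box and jar looked unmoved in the last picture. The beaker, mug and brush were outside it, but the arm's path stayed well away from them.

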